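Level and lock the dish tilting stand, then lid the dish

TASK

The dish on the tilting stand has been worked on and must be put back level: press the sprung platform down by feel until it squeezes its rubber bumpers and lies level, without leaning hard on them, and while holding it there slide the red-knobbed bolt fully home under the keeper so that the platform stays level by itself. Then fetch the amber lid from the bench and set it gently on the dish so that it sits fully down, let go, and leave everything else on the bench where it is.

Things in the scene. Friction and masses are not known exactly. Their poses are not given: they have to be found in the camera images.
- stand: White cast base of the tilting stand, 210 (x) by 230 mm (y), fixed to the bench; origin on the bench under its middle; x points from the bolt edge to the hinge edge, y along the hinge towards the keeper side, z up. It carries a sprung aluminium platform, 165 x 150 x 6 mm, hinged along y at x = 85, z = 62 mm. In the platform's middle a dish is clamped between four lugs 4 mm high.
- platform (a joint): Tilt of the platform to its base, rad: 0 = parallel, positive = bolt edge raised (0.19 to 0.25 at the start). A damped spring lifts it; pressing it down takes 5 to 7 N at the knob until its bumpers meet the stop screws, somewhere from +0.041 to -0.026 as the bracket is set; about 1 mm further it is level on this bench. Bolted and let go, it stays there. Unbolted, it tilts back up.
- bolt (a joint): Travel of the bolt in m along the platform's y (towards the keeper): 0 = fully drawn, 0.022 = fully home, against its end stop. At the start 0 to 0.004. It slides with 1.5 N of friction and stays where left.
- hinge_line (a point): Middle of the hinge line of the platform, fixed on the stand.
- bolt_knob (a point): Centre of the bolt's red knob, an upright cylinder 18 mm across, 22 mm tall, on a 10 mm stem; it moves and tilts with the platform. In the platform's frame it lies 155 mm from the hinge line, 43 mm above it and 40 mm above the plate. The bar below it slides in two guides, tops 15 mm above the plate, 62 mm to the -y and 57 mm to the +y side of the stand's middle. Axes as the platform's.
- keeper (a point): Nominal lower edge of the keeper's mouth: a steel upside-down L; its top plate, 26 mm long, 30 wide, 8 thick, reaches from here to +y over the bolt's path. Keeper and stop screws are on one bracket, set beforehand to true the platform to the bench, so their height is up to 5 mm off this point either way, unmeasured. The bolt's nose strikes the keeper unless the bumpers are squeezed.
- bumpers: The pair of 14 mm rubber bumpers under the platform's bolt edge, 150 mm from the hinge, 110 mm apart; origin on the hinge line. They land on two stop screws and give together, 12 N per mm. The bolt passes the keeper freely with 12 to 20 N on them (18 to 26 N straight down at the knob, spring included) and rubs its way under from about 7 N; more than 20 N is leaning too hard.
- dish_rim (a point): Centre of the dish's upper rim (dish 54 mm outside diameter, 15 mm high), on the platform's middle line, 75 mm from the hinge line; about 80 mm above the bench when level. Axes as the platform's.
- lid: Amber glass dish lid lying open side down on the bench, 62 mm outside and 57 mm clear inside diameter, 10 mm tall, 2 mm thick top, 20 to 35 g; origin at the centre of its lower edge, z up. Seated on the dish, its origin is 8 mm below the rim.
- jar: closed glass sample jar with a white cap, 48 mm across and 55 mm tall, origin under its centre; a bystander
- tube_rack: green microtube rack, 85 x 200 x 28 mm, origin under its centre, long side along its y; a bystander
- vial_block: dark teal vial block, 85 x 125 x 40 mm, vials standing to 63 mm, origin under its centre; a bystander
- tip_box: dark red pipette tip box with a coral lid, 85 x 125 x 63 mm, origin under its centre; a bystander
- pipette: purple and white micropipette lying on the bench, 240 mm long along its y, 34 mm high, origin under it; a bystander
- media_bottle: glass bottle with a blue cap, 70 mm across and 140 mm tall, origin under its centre; a bystander
- tall_tubes: white rack with three green-capped 50 ml tubes, 90 x 160 mm, 119 mm tall, origin under its centre; a bystander
- timer: white bench timer lying flat, 50 x 75 x 20 mm, origin under its centre; a bystander
Not all that is in view belongs to the job. Of the things that look like the lid, the largest one is meant.

How it is judged:
By the outcome, as a careful person would: the job done as asked, in the order asked, and still so for the second after the job is handed in, with the robot touching nothing.
It also fails if it takes over 69 s, if anything falls off the work surface, if the arm or the gripper's body presses on something with over 40 N, if the wrist force passes 120 N, or if a joint passes its speed limit or range.

ROBOT

A 6-joint arm with a two-finger parallel gripper is mounted at the origin on the work surface. World frame = base frame: x ahead of the robot, y to its left, z up, the work surface at z = 0. Lengths are in m, angles in rad, forces in N, time in s.
With the tool pointing down it reaches from about 0.375 to 0.975 m from the base axis. Payload 3.8 kg.
Tool frame: the origin (TCP) lies midway between the tips of the shut fingers; the grasp point (between the pads) lies 19 mm behind it; z points along the fingers, y is the direction in which the jaws open and shut (so a half turn about z gives the same grasp; the last joint's range is limited). The gripper opens to 85 mm and grips with 20 to 120 N. Pads are 22 mm wide; open, the fingers measure 114 mm over their backs; the gripper's body (76 mm by 85 mm) begins 54 mm behind the grasp point. The pads swing forward as they close: fully open they stand 13 mm farther back than shut.
Start: joints at [1.303, 0.264, 1.604, -0, 1.274, -0.037], TCP at [0.154, 0.657, 0.231] pointing down, gripper open.
Joint ranges: [-2.63, 2.63], [-0.94, 2.18], [0.31, 2.57], [-1.31, 4.45], [0, 2.66], [-2.55, 2.55]. Speed limits (rad/s): [2.57, 2.57, 3.14, 3.14, 3.14, 3.14].

INTERFACE

Orientations are given as a rotation vector (axis times angle).
In Python, from workcell import bot gives the robot as it stands.
- The arm moves only by the tool drive_tool, never from a script. Its argument "deltas" is a list of rows, each an object with "hand": the opening, from 0 (shut) to 1 (fully open); "offset": the shift along the world's x, y, z in cm, a list of three; "angular": the turn, a rotation vector about the world's x, y, z in degrees, a list of three. A call has 1 to 8 rows; each row is the pose to reach, as a shift and turn from the pose commanded when the call began; what a row does not reach only later rows make up. A row lasts 1/8 s, in which the tool goes at most 62.5 mm and 10.7 degrees, less where a joint would pass 70% of its speed; a pose out of reach is approached as far as the arm can. A call with a gripper value outside its range is refused whole. The fingers move at their own pace and stop on an object; "force" is the grip in N (left out, the last holds). Time passes only in rows, so rows that repeat a pose let the fingers close. It gives the time, the measured TCP pose, the force and the opening at its end, in the units of the state.
- bot.read_state(): the state, without advancing time (a new reading comes with each control period).
- bot.read_camera(name): name is "side" or "top"; returns a dict with "frame" (400x640x3 uint8, blue, green, red), "mtx" (3x3 intrinsics, pixels), "k1" (the pictures are not rectified: a ray, as slopes to the right and down, at radius r is drawn at 1 + k1 r^2 times it, then the intrinsics apply), "R" (3x3) and "t" (3): a world point X has camera coordinates R X + t. Camera axes: x right, y down, z forward; pixel columns grow to the right and rows downward; lengths in m; the calibration is good to about 2 mm. A picture is of the moment at which its call begins. There is no depth.
- bot.finish_job(): hands the job in, once; it reports no verdict.
The state is a dict: "time": time; "q": joint angles; "joint_vel": joint speeds; "joint_torque": joint torques, N m; "tool_pos": TCP position; "tcp_rot": TCP orientation; "wrist_force": force on the tool from outside, world axes, zero at the start; "torque": the same for the moment, N m; "width": opening from 0.0 (shut) to 1.0 (fully open).
Only numpy, scipy, OpenCV 4.12 (cv2) and the standard library are available. Lean on these libraries where they do the work, as an engineer would, in place of code of your own. Each camera call takes 0.05 s, during which the arm holds its last target. There are 200 camera calls.

## Working session

There is one attempt and no reset: what is moved stays moved. The work goes in short steps, Python scripts to look and compute and a tool call to move; the robot and the scene stay as the last step left them, time stands still between calls to the robot, and variables do not carry over. Pictures are saved under pics/ and viewed, about 8 in all and at most 12, crops included, and the job is handed in when it is done.

Besides the shell and the picture viewer there is one more tool, called after ">>>" by a JSON object that holds its "api" and its "payload", one argument or row to a line. drive_tool: Moves the arm, as the interface text tells. Its arguments: {"type":"object","properties":{"deltas":{"type":"array"},"force":{"type":"number"}},"required":["deltas"]}

```bash
mkdir -p pics
cat > h.py <<'E'
import numpy as np, cv2
from workcell import bot
def shot(n,f):
    c=bot.read_camera(n); cv2.imwrite('pics/'+f,c['frame']); np.savez('pics/'+f+'.npz',**{k:np.asarray(v) for k,v in c.items()}); return c
def load(f): return dict(np.load('pics/'+f+'.npz'))
def D(c): return np.array([float(c['k1']),0,0,0,0])
def proj(c,X):
    return cv2.projectPoints(np.float64(X).reshape(-1,1,3),cv2.Rodrigues(c['R'])[0],np.float64(c['t']),c['mtx'],D(c))[0].reshape(-1,2)
def ray(c,p):
    u=cv2.undistortPointsIter(np.float64([[p]]),c['mtx'],D(c),None,None,(3,50,1e-10))[0,0]
    return -c['R'].T@c['t'], c['R'].T@np.array([u[0],u[1],1])
def onz(c,p,z):
    o,d=ray(c,p); return o+d*(z-o[2])/d[2]
def tri(c1,p1,c2,p2):
    (o,d),(q,e)=ray(c1,p1),ray(c2,p2)
    s=np.linalg.lstsq(np.c_[d,-e],q-o,rcond=None)[0]; a,b=o+s[0]*d,q+s[1]*e
    return (a+b)/2,np.linalg.norm(a-b)
E
python3 - <<'E'
from h import *
for n in('top','side'):
    c=shot(n,n+'0.png'); print(n,c['mtx'].tolist(),c['k1'],-c['R'].T@c['t'])
s=bot.read_state(); print(s)
E
```

```text
top [[435.9883424891544, 0.0, 314.3776604442501], [0.0, 435.9883424891544, 203.4310716549356], [0.0, 0.0, 1.0]] -0.04569862007176584 [0.27655621 0.02439745 1.50870683]
side [[436.00188487106453, 0.0, 319.4574488308761], [0.0, 436.00188487106453, 198.1576884926192], [0.0, 0.0, 1.0]] -0.00946068975042995 [0.41793027 0.7695108  0.96147984]
{'time': 0.1, 'q': array([ 1.30310105e+00,  2.64711364e-01,  1.60521012e+00, -9.81600216e-06,
        1.27369937e+00, -3.68959042e-02]), 'joint_vel': array([-0.00097345, -0.0013634 , -0.0020051 , -0.00065907, -0.0019668 ,
       -0.00028779]), 'joint_torque': array([ 3.74065894e-05, -5.16713583e+01, -3.68585658e+01, -1.20001869e-05,
        6.34007942e-03,  2.05719004e-05]), 'tool_pos': array([0.1542416 , 0.65647821, 0.23007866]), 'tcp_rot': array([-0.36169564, -3.12039994,  0.00315095]), 'wrist_force': array([-0.35824791,  0.44780364,  0.06466764]), 'torque': array([-0.000945  ,  0.02631427,  0.00241712]), 'width': 0.9992933721112323}
```

View pics/top0.png

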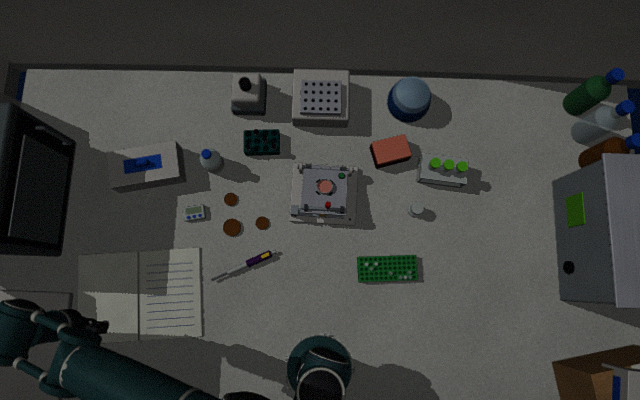

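View pics/side0.png

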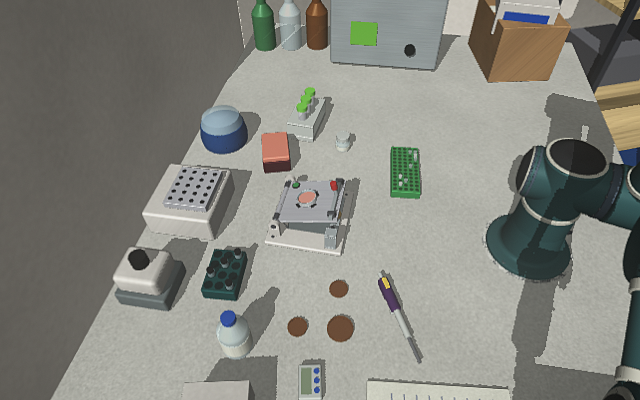

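Overview: the stand is at top(323,192) with the red knob near (328,205); the largest lid is at top(232,227) / side(340,328). I'll enlarge both views.

Run:
```python
import cv2,numpy as np
a=cv2.imread('pics/top0.png')[150:240,280:370]; b=cv2.imread('pics/side0.png')[165:265,255:365]
a=cv2.resize(a,None,fx=4.4,fy=4.4,interpolation=3); b=cv2.resize(b,None,fx=3.6,fy=3.6,interpolation=3)
o=np.zeros((400,800,3),np.uint8);o[:a.shape[0],:396]=a;o[:360,400:796]=b
o=cv2.convertScaleAbs(o,alpha=1.5);cv2.imwrite('pics/c1.png',o)
from h import *
t,s=load('top0.png'),load('side0.png')
for n,f in(('top',t),('side',s)):
    hsv=cv2.cvtColor(f['frame'],cv2.COLOR_BGR2HSV)
    m=((hsv[...,0]<14)&(hsv[...,1]>120)&(hsv[...,2]>50)).astype(np.uint8)
    k,l,st,ce=cv2.connectedComponentsWithStats(m)
    for i in range(1,k):
        if 12<st[i,4]<1500: print(n,st[i],ce[i].round(1),onz(f,ce[i],0.008).round(4))
```

```text
top [371 135  41  29 797] [390.8 148.9] [ 0.7603 -0.2364  0.008 ]
top [318 180  13  11  64] [323.6 185. ] [0.6207 0.0017 0.008 ]
top [325 202   6   5  18] [327.6 203.8] [ 0.5537 -0.0136  0.008 ]
top [225 226   9   7  20] [229.  228.8] [0.4563 0.3264 0.008 ]
side [306   0  21  49 647] [314.6  24.6] [ 0.7814 -1.1324  0.008 ]
side [262 132  26  27  85] [271.6 140. ] [ 0.7811 -0.3094  0.008 ]
side [330 181   8  10  55] [333.3 185.1] [ 0.5455 -0.1341  0.008 ]
side [330 281  18  16  81] [338.3 288.8] [0.4807 0.2156 0.008 ]
side [327 316  26  25 221] [338.5 328.5] [0.4655 0.3192 0.008 ]
side [288 318  19  18 253] [296.8 326.5] [0.5621 0.3299 0.008 ]
```

View pics/c1.png

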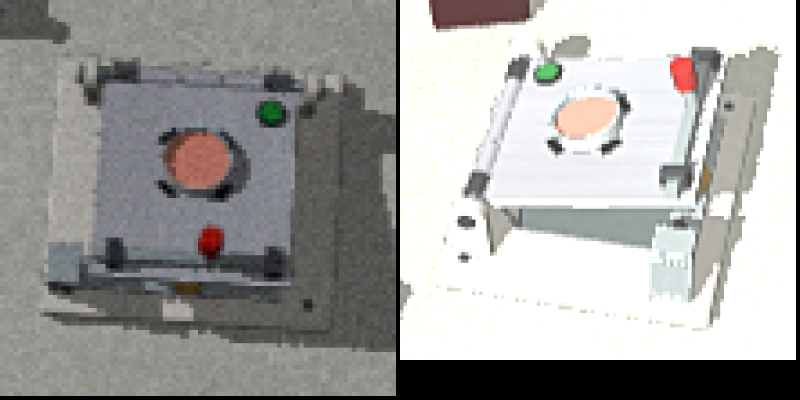

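Top view: platform with dish at crop(198,160), knob at (210,240), keeper at left (67,262), guides (115,250)/(275,262), hinge clips (125,70)/(283,82). The side view shows the same parts, so +y runs towards the keeper and the yaw is small. I'll triangulate these.

Run:
```python
from h import *
t,s=load('top0.png'),load('side0.png')
P=dict(hy=((125,70),(477,185)),hn=((283,82),(520,68)),gy=((115,250),(677,180)),gn=((275,262),(705,60)),keep=((67,262),(673,243)),dish=((198,160),(588,117)),knob=((210,240),(683,75)))
for k,(a,b) in P.items():
    X,e=tri(t,(280+a[0]/4.4,150+a[1]/4.4),s,(255+(b[0]-400)/3.6,165+b[1]/3.6)); print(k,X.round(4),e.round(4))
# lid masks
print(tri(t,(232,227),s,(340,328.5)))
# saturation-based lid contours around
for n,f,(x0,y0,x1,y1) in(('top',t,(215,185,275,240)),('side',s,(285,275,360,345))):
    c=f['frame'][y0:y1,x0:x1].astype(int); m=((c[...,2]-c[...,0])>35).astype(np.uint8)
    k,l,st,ce=cv2.connectedComponentsWithStats(m)
    for i in range(1,k):
        if st[i,4]>20: p=ce[i]+[x0,y0]; print(n,st[i],p.round(1),onz(f,p,0.007).round(4))
```

```text
hy [0.6726 0.0563 0.0635] 0.0022
hn [ 0.6667 -0.0668  0.0633] 0.0016
gy [0.5227 0.0589 0.1007] 0.0039
gn [ 0.518  -0.0605  0.1023] 0.0013
keep [0.5185 0.0955 0.0745] 0.001
dish [ 0.5977 -0.0017  0.0879] 0.0004
knob [ 0.5275 -0.0109  0.1354] 0.0006
(array([0.4626975 , 0.31686794, 0.00462235]), np.float64(0.0009402054865845728))
top [ 10   9  12  11 104] [230.4 198.9] [0.5619 0.3282 0.007 ]
top [ 41  33  12  11 106] [261.7 222.8] [0.4805 0.2136 0.007 ]
top [  9  34  16  17 199] [231.7 226.9] [0.4632 0.3174 0.007 ]
side [ 44   6  19  17 247] [338.  288.4] [0.4816 0.214  0.007 ]
side [ 42  41  26  26 538] [339.5 328.3] [0.4632 0.3177 0.007 ]
side [  2  43  20  19 292] [296.7 326.5] [0.5625 0.3294 0.007 ]
```

Triangulation agrees: hinge middle ≈ (0.670,-0.005), yaw ≈ -2.5°, knob ≈ (0.5275,-0.011,0.135), tilt ≈ 0.21, lid ≈ (0.463,0.3175). I'll grip the knob with the jaws along the bolt axis and the tool tilted to match the platform.

>>> {"api": "drive_tool", "payload": {
  "deltas": [
    {"hand": 0.5,"offset": [37.3,-66.8,-1.1],"angular": [1.6,11.7,10.7]},
    {"hand": 0.5,"offset": [37.3,-66.8,-1.1],"angular": [1.6,11.7,10.7]},
    {"hand": 0.5,"offset": [37.3,-66.8,-1.1],"angular": [1.6,11.7,10.7]},
    {"hand": 0.5,"offset": [37.3,-66.8,-1.1],"angular": [1.6,11.7,10.7]},
    {"hand": 0.5,"offset": [37.3,-66.8,-1.1],"angular": [1.6,11.7,10.7]},
    {"hand": 0.5,"offset": [37.3,-66.8,-1.1],"angular": [1.6,11.7,10.7]},
    {"hand": 0.5,"offset": [37.3,-66.8,-1.1],"angular": [1.6,11.7,10.7]},
    {"hand": 0.5,"offset": [37.3,-66.8,-1.1],"angular": [1.6,11.7,10.7]}
  ],
  "force": 60
}}

```text
time: 1.1
tool_pos: [0.3957, 0.224, 0.2238]
tcp_rot: [-0.063, -2.935, -0.006]
wrist_force: [1.4, 1.1, 0.5]
width: 0.496
```

>>> {"api": "drive_tool", "payload": {
  "deltas": [
    {"hand": 0.5,"offset": [13.1,-23.4,-0.4],"angular": [0,0,0]},
    {"hand": 0.5,"offset": [13.1,-23.4,-0.4],"angular": [0,0,0]},
    {"hand": 0.5,"offset": [13.1,-23.4,-0.4],"angular": [0,0,0]},
    {"hand": 0.5,"offset": [13.1,-23.4,-0.4],"angular": [0,0,0]},
    {"hand": 0.5,"offset": [13.1,-23.4,-0.4],"angular": [0,0,0]},
    {"hand": 0.5,"offset": [13.1,-23.4,-0.4],"angular": [0,0,0]}
  ]
}}

```text
time: 1.85
tool_pos: [0.5262, -0.0086, 0.2195]
tcp_rot: [-0.067, -2.934, -0.007]
wrist_force: [0.2, 1.1, -0.4]
width: 0.498
```

Run:
```python
from h import *
from scipy.spatial.transform import Rotation as R
t=shot('top','t1.png');s=shot('side','s1.png')
st=bot.read_state();M=R.from_rotvec(st['tcp_rot']).as_matrix();print(st['tool_pos'],M.round(3).tolist(),st['wrist_force'])
print(proj(t,st['tool_pos']),proj(s,st['tool_pos']))
f=s['frame'];h=cv2.cvtColor(f,cv2.COLOR_BGR2HSV);m=(((h[...,0]<8)|(h[...,0]>172))&(h[...,1]>170)&(h[...,2]>80)).astype(np.uint8)
k,l,q,ce=cv2.connectedComponentsWithStats(m);print([(q[i].tolist(),ce[i].round(1).tolist()) for i in range(1,k) if q[i,4]>15])
a=s['frame'][120:260,250:400];cv2.imwrite('pics/c2.png',cv2.resize(a,None,fx=4,fy=4,interpolation=3))
```

```text
[ 0.52548794 -0.00688487  0.21974429] [[-0.978, 0.043, -0.205], [0.042, 0.999, 0.009], [0.206, 0.001, -0.979]] [-0.73148195  0.18627669  1.13737148]
[[327.18991122 200.25564015]] [[334.33681045 163.45836695]]
[([330, 181, 6, 9, 33], [332.8, 184.7])]
```

View pics/c2.png

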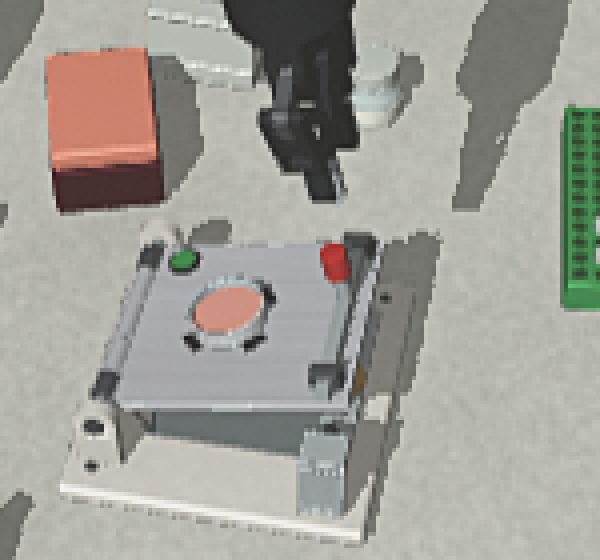

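Side view: the gripper is over the knob with the tool tilt matching, and the red knob is at side(332.8,184.7), as before. Descending.

>>> {"api": "drive_tool", "payload": {
  "deltas": [
    {"hand": 0.5,"offset": [0,-0.4,-2.5],"angular": [0,0,0]},
    {"hand": 0.5,"offset": [0,-0.4,-5],"angular": [0,0,0]},
    {"hand": 0.5,"offset": [0,-0.4,-5],"angular": [0,0,0]},
    {"hand": 0.5,"offset": [0,-0.4,-5],"angular": [0,0,0]}
  ]
}}

```text
time: 2.45
tool_pos: [0.5263, -0.0109, 0.171]
tcp_rot: [-0.061, -2.936, -0.006]
wrist_force: [0.3, 0.7, -0.0]
width: 0.501
```

>>> {"api": "drive_tool", "payload": {
  "deltas": [
    {"hand": 0.5,"offset": [-0.1,0,-2.6],"angular": [0,0,0]},
    {"hand": 0.5,"offset": [-0.2,0,-5.2],"angular": [0,0,0]},
    {"hand": 0.5,"offset": [-0.2,0,-5.2],"angular": [0,0,0]},
    {"hand": 0.5,"offset": [-0.2,0,-5.2],"angular": [0,0,0]}
  ]
}}

```text
time: 2.95
tool_pos: [0.5254, -0.0119, 0.1197]
tcp_rot: [-0.063, -2.937, -0.006]
wrist_force: [-0.2, 0.2, -0.1]
width: 0.5
```

>>> {"api": "drive_tool", "payload": {
  "deltas": [
    {"hand": 0.12,"offset": [0,0,0],"angular": [0,0,0]},
    {"hand": 0.12,"offset": [0,0,0],"angular": [0,0,0]},
    {"hand": 0.12,"offset": [0,0,0],"angular": [0,0,0]},
    {"hand": 0.12,"offset": [0,0,0],"angular": [0,0,0]},
    {"hand": 0.12,"offset": [0,0,0],"angular": [0,0,0]}
  ],
  "force": 60
}}

```text
time: 3.58
tool_pos: [0.5247, -0.012, 0.1183]
tcp_rot: [-0.064, -2.936, -0.006]
wrist_force: [1.1, 0.5, 1.9]
width: 0.189
```

>>> {"api": "drive_tool", "payload": {
  "deltas": [
    {"hand": 0.05,"offset": [0,0,0],"angular": [0,0,0]},
    {"hand": 0.05,"offset": [-0.09,0,-0.26],"angular": [0,-1,0]},
    {"hand": 0.05,"offset": [-0.18,0.01,-0.52],"angular": [-0.1,-2,0]},
    {"hand": 0.05,"offset": [-0.27,0.01,-0.78],"angular": [-0.1,-3,0]},
    {"hand": 0.05,"offset": [-0.36,0.02,-1.03],"angular": [-0.2,-4,0]},
    {"hand": 0.05,"offset": [-0.36,0.02,-1.03],"angular": [-0.2,-4,0]},
    {"hand": 0.05,"offset": [-0.36,0.02,-1.03],"angular": [-0.2,-4,0]}
  ]
}}

```text
time: 4.45
tool_pos: [0.5209, -0.0119, 0.1077]
tcp_rot: [-0.065, -3.006, -0.003]
wrist_force: [2.7, 0.5, 0.1]
width: 0.192
```

Run:
```python
from h import *
s=shot('side','s2.png');st=bot.read_state();print(st['tool_pos'],st['wrist_force'],st['torque'],st['width'])
a=s['frame'][140:260,260:380];cv2.imwrite('pics/c3.png',cv2.resize(a,None,fx=5,fy=5,interpolation=3))
```

```text
[ 0.52093302 -0.01185767  0.107745  ] [ 4.07191979 -0.01712702  0.14437013] [ 0.09412877 -0.72290235  0.00093874] 0.1879076002727545
```

View pics/c3.png

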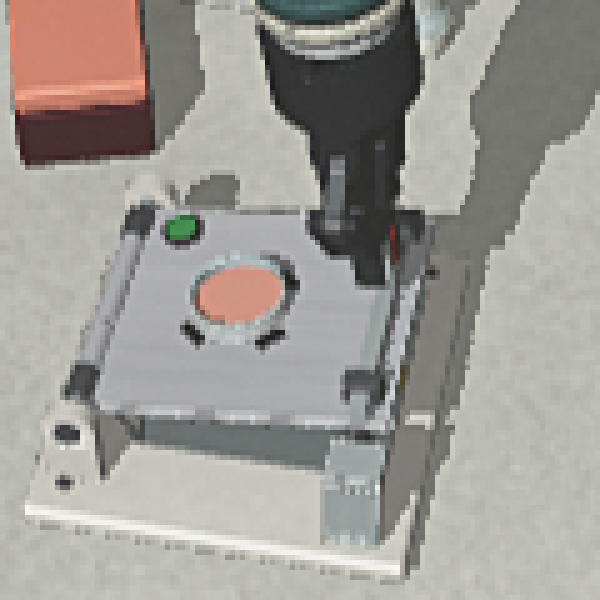

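Side view: the fingers hold the red knob (its edge shows at crop(395,240)) and the platform has come down with the tool. I'll average the force readings.

```bash
cat >> h.py <<'E'
from scipy.spatial.transform import Rotation as Ro
def avg(n=6):
    L=[]
    for i in range(n): bot.read_camera('side'); s=bot.read_state(); L.append(np.r_[s['tool_pos'],s['wrist_force'],s['torque']])
    L=np.array(L); m=L.mean(0); M=Ro.from_rotvec(s['tcp_rot']).as_matrix(); z=M[:,2]
    print('t',s['time'],'pos',m[:3].round(5),'F',m[3:6].round(2),'sd',L[:,3:6].std(0).round(2),'T',m[6:].round(3),'tilt',np.degrees(np.arctan2(-z[0],-z[2])).round(2),'w',round(s['width'],3))
    for h in(0,.1,.15,.2):
        r=m[:3]-z*h-np.array([.670,-.005,.062]); print(h,'hingeM',(m[7]+r[2]*m[3]-r[0]*m[5]).round(3),end=' ')
    print()
E
python3 -c "
from h import *
avg()"
```

```text
t 4.8 pos [ 0.52089 -0.01186  0.10772] F [3.07 0.42 0.73] sd [0.28 0.41 0.31] T [ 0.087 -0.693 -0.016] tilt 7.77 w 0.187
0 hingeM -0.443 0.1 hingeM -0.148 0.15 hingeM -0.001 0.2 hingeM 0.146
```

>>> {"api": "drive_tool", "payload": {
  "deltas": [
    {"hand": 0.05,"offset": [-0.07,0,-0.26],"angular": [0,-1,0]},
    {"hand": 0.05,"offset": [-0.14,0,-0.52],"angular": [-0.1,-2,0]},
    {"hand": 0.05,"offset": [-0.21,0.01,-0.78],"angular": [-0.1,-3,0]},
    {"hand": 0.05,"offset": [-0.28,0.01,-1.05],"angular": [-0.2,-4,0]},
    {"hand": 0.05,"offset": [-0.28,0.01,-1.05],"angular": [-0.2,-4,0]}
  ]
}}

```text
time: 5.42
tool_pos: [0.518, -0.0117, 0.0972]
tcp_rot: [-0.067, -3.076, -0.0]
wrist_force: [5.2, 0.6, 0.9]
width: 0.187
```

```bash
python3 -c "
from h import *
avg(4)"
```

```text
t 5.625 pos [ 0.51803 -0.01177  0.09727] F [4.12 0.14 2.53] sd [0.19 0.41 0.21] T [ 0.09  -0.794 -0.005] tilt 3.78 w 0.187
0 hingeM -0.264 0.1 hingeM 0.13 0.15 hingeM 0.328 0.2 hingeM 0.525
```

>>> {"api": "drive_tool", "payload": {
  "deltas": [
    {"hand": 0.05,"offset": [-0.03,0,-0.13],"angular": [0,-0.5,0]},
    {"hand": 0.05,"offset": [-0.06,0,-0.26],"angular": [0,-1,0]},
    {"hand": 0.05,"offset": [-0.06,0,-0.26],"angular": [0,-1,0]}
  ]
}}

```text
time: 6.0
tool_pos: [0.5174, -0.0117, 0.0947]
tcp_rot: [-0.067, -3.093, -0.001]
wrist_force: [3.8, 1.0, 2.4]
width: 0.19
```

```bash
python3 -c "
from h import *
avg(4)"
```

```text
t 6.2 pos [ 0.51745 -0.01174  0.09466] F [4.85 0.69 2.72] sd [0.24 0.55 0.52] T [ 0.048 -0.856 -0.005] tilt 2.76 w 0.189
0 hingeM -0.282 0.1 hingeM 0.189 0.15 hingeM 0.425 0.2 hingeM 0.66
```

>>> {"api": "drive_tool", "payload": {
  "deltas": [
    {"hand": 0.05,"offset": [-0.02,0,-0.1],"angular": [0,-0.4,0]},
    {"hand": 0.05,"offset": [-0.02,0,-0.1],"angular": [0,-0.4,0]}
  ]
}}

```text
time: 6.45
tool_pos: [0.5172, -0.0117, 0.0937]
tcp_rot: [-0.067, -3.1, -0.001]
wrist_force: [5.2, 0.4, 3.7]
width: 0.185
```

```bash
python3 -c "
from h import *
avg(4)"
```

```text
t 6.65 pos [ 0.51726 -0.01174  0.09375] F [ 4.72 -0.38  2.92] sd [0.25 0.23 0.51] T [ 0.035 -0.894 -0.013] tilt 2.36 w 0.185
0 hingeM -0.298 0.1 hingeM 0.161 0.15 hingeM 0.391 0.2 hingeM 0.621
```

>>> {"api": "drive_tool", "payload": {
  "deltas": [
    {"hand": 0.05,"offset": [-0.02,0,-0.1],"angular": [0,-0.4,0]},
    {"hand": 0.05,"offset": [-0.02,0,-0.1],"angular": [0,-0.4,0]}
  ]
}}

```text
time: 6.9
tool_pos: [0.5171, -0.0117, 0.0927]
tcp_rot: [-0.068, -3.107, -0.001]
wrist_force: [5.0, 0.2, 2.7]
width: 0.192
```

>>> {"api": "drive_tool", "payload": {
  "deltas": [
    {"hand": 0.05,"offset": [-0.02,0,-0.1],"angular": [0,-0.4,0]},
    {"hand": 0.05,"offset": [-0.02,0,-0.1],"angular": [0,-0.4,0]}
  ]
}}

```text
time: 7.15
tool_pos: [0.5168, -0.0117, 0.0917]
tcp_rot: [-0.068, -3.114, -0.002]
wrist_force: [4.9, 0.4, 3.3]
width: 0.188
```

```bash
python3 -c "
from h import *
avg(4)"
```

```text
t 7.35 pos [ 0.51684 -0.01172  0.09167] F [ 5.29 -0.29  3.77] sd [0.28 0.31 0.42] T [ 0.017 -0.908 -0.002] tilt 1.54 w 0.19
0 hingeM -0.174 0.1 hingeM 0.344 0.15 hingeM 0.604 0.2 hingeM 0.863
```

>>> {"api": "drive_tool", "payload": {
  "deltas": [
    {"hand": 0.05,"offset": [-0.01,0,-0.1],"angular": [0,-0.4,0]},
    {"hand": 0.05,"offset": [-0.01,0,-0.1],"angular": [0,-0.4,0]}
  ]
}}

```text
time: 7.6
tool_pos: [0.5166, -0.0117, 0.0906]
tcp_rot: [-0.068, -3.121, -0.002]
wrist_force: [5.6, 0.1, 4.0]
width: 0.189
```

>>> {"api": "drive_tool", "payload": {
  "deltas": [
    {"hand": 0.05,"offset": [-0.01,0,-0.1],"angular": [0,-0.4,0]},
    {"hand": 0.05,"offset": [-0.01,0,-0.1],"angular": [0,-0.4,0]}
  ]
}}

```text
time: 7.85
tool_pos: [0.5165, -0.0117, 0.0897]
tcp_rot: [-0.068, -3.128, -0.002]
wrist_force: [5.0, -0.6, 3.2]
width: 0.189
```

```bash
python3 -c "
from h import *
avg(4)"
```

```text
t 8.05 pos [ 0.51648 -0.01173  0.08965] F [4.93 0.29 3.36] sd [0.09 0.96 0.49] T [-0.019 -0.896  0.007] tilt 0.77 w 0.187
0 hingeM -0.243 0.1 hingeM 0.246 0.15 hingeM 0.49 0.2 hingeM 0.734
```

>>> {"api": "drive_tool", "payload": {
  "deltas": [
    {"hand": 0.05,"offset": [-0.01,0,-0.1],"angular": [0,-0.4,0]},
    {"hand": 0.05,"offset": [-0.01,0,-0.1],"angular": [0,-0.4,0]}
  ]
}}

```text
time: 8.3
tool_pos: [0.5163, -0.0117, 0.0887]
tcp_rot: [-0.068, -3.134, -0.002]
wrist_force: [5.2, 0.2, 4.0]
width: 0.188
```

>>> {"api": "drive_tool", "payload": {
  "deltas": [
    {"hand": 0.05,"offset": [-0.01,0,-0.1],"angular": [0,-0.4,0]},
    {"hand": 0.05,"offset": [-0.01,0,-0.1],"angular": [0,-0.4,0]}
  ]
}}

```text
time: 8.55
tool_pos: [0.5161, -0.0117, 0.0877]
tcp_rot: [0.068, 3.141, 0.003]
wrist_force: [4.9, 0.4, 4.2]
width: 0.192
```

```bash
python3 -c "
from h import *
avg(4)"
```

```text
t 8.75 pos [ 0.51614 -0.0117   0.08763] F [4.13 0.35 4.28] sd [0.38 0.24 0.34] T [ 0.027 -0.735 -0.003] tilt 0.01 w 0.184
0 hingeM 0.03 0.1 hingeM 0.443 0.15 hingeM 0.65 0.2 hingeM 0.856
```

>>> {"api": "drive_tool", "payload": {
  "deltas": [
    {"hand": 0.05,"offset": [-0.01,0,-0.1],"angular": [0,-0.4,0]},
    {"hand": 0.05,"offset": [-0.01,0,-0.1],"angular": [0,-0.4,0]}
  ]
}}

```text
time: 9.0
tool_pos: [0.516, -0.0117, 0.0866]
tcp_rot: [0.068, 3.134, 0.003]
wrist_force: [2.6, 0.1, 5.1]
width: 0.189
```

>>> {"api": "drive_tool", "payload": {
  "deltas": [
    {"hand": 0.05,"offset": [-0.01,0,-0.1],"angular": [0,-0.4,0]},
    {"hand": 0.05,"offset": [-0.01,0,-0.1],"angular": [0,-0.4,0]}
  ]
}}

```text
time: 9.25
tool_pos: [0.5159, -0.0117, 0.0857]
tcp_rot: [0.068, 3.127, 0.003]
wrist_force: [4.1, 0.1, 6.0]
width: 0.183
```

Run:
```python
from h import *
avg(4)
s=shot('side','s3.png');a=s['frame'][150:250,270:370];b=shot('top','t3.png')['frame'][150:240,280:370]
cv2.imwrite('pics/c4.png',np.hstack([cv2.resize(a,(400,400),interpolation=3),cv2.resize(b,(400,400),interpolation=3)]))
```

```text
t 9.45 pos [ 0.51586 -0.0117   0.08567] F [3.68 0.49 5.19] sd [0.72 0.39 0.47] T [-0.005 -0.648  0.003] tilt -0.79 w 0.191
0 hingeM 0.239 0.1 hingeM 0.614 0.15 hingeM 0.801 0.2 hingeM 0.989
```

View pics/c4.png

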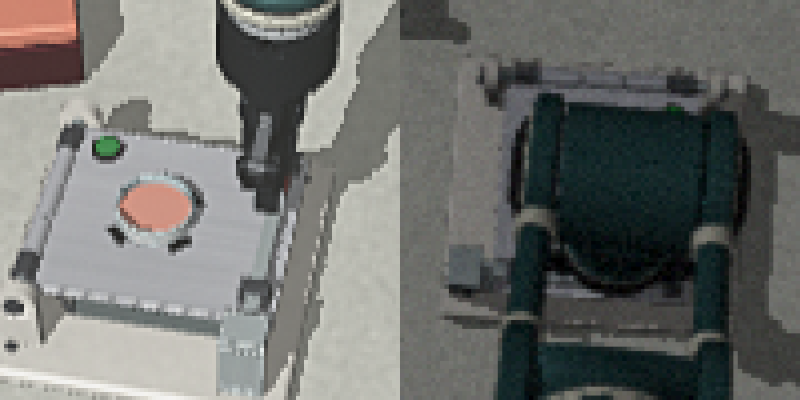

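Side view: the platform is almost level, the nose lines up with the keeper mouth at crop(250,300), and there is no bumper contact yet. I'll press on.

>>> {"api": "drive_tool", "payload": {
  "deltas": [
    {"hand": 0.05,"offset": [0,0,-0.1],"angular": [0,-0.4,0]},
    {"hand": 0.05,"offset": [0,0,-0.1],"angular": [0,-0.4,0]}
  ]
}}

```text
time: 9.8
tool_pos: [0.5159, -0.0117, 0.0853]
tcp_rot: [0.068, 3.12, 0.003]
wrist_force: [1.5, 1.1, 9.0]
width: 0.185
```

>>> {"api": "drive_tool", "payload": {
  "deltas": [
    {"hand": 0.05,"offset": [0,0,-0.05],"angular": [0,-0.2,0]},
    {"hand": 0.05,"offset": [0,0,-0.05],"angular": [0,-0.2,0]}
  ]
}}

```text
time: 10.05
tool_pos: [0.5159, -0.0117, 0.0851]
tcp_rot: [0.068, 3.117, 0.004]
wrist_force: [0.9, 1.3, 10.8]
width: 0.19
```

>>> {"api": "drive_tool", "payload": {
  "deltas": [
    {"hand": 0.05,"offset": [0,0,-0.05],"angular": [0,-0.2,0]},
    {"hand": 0.05,"offset": [0,0,-0.05],"angular": [0,-0.2,0]}
  ]
}}

```text
time: 10.3
tool_pos: [0.5159, -0.0117, 0.0848]
tcp_rot: [0.068, 3.113, 0.004]
wrist_force: [0.1, 1.1, 13.0]
width: 0.187
```

>>> {"api": "drive_tool", "payload": {
  "deltas": [
    {"hand": 0.05,"offset": [0,0,-0.05],"angular": [0,-0.2,0]},
    {"hand": 0.05,"offset": [0,0,-0.05],"angular": [0,-0.2,0]}
  ]
}}

```text
time: 10.55
tool_pos: [0.516, -0.0117, 0.0847]
tcp_rot: [0.067, 3.11, 0.004]
wrist_force: [-0.8, 0.7, 15.5]
width: 0.189
```

```bash
python3 -c "
from h import *
avg(4)"
```

```text
t 10.75 pos [ 0.51597 -0.01169  0.08466] F [-1.3   0.99 14.99] sd [0.44 0.67 0.38] T [ 0.052  0.157 -0.004] tilt -1.79 w 0.184
0 hingeM 2.437 0.1 hingeM 2.354 0.15 hingeM 2.313 0.2 hingeM 2.272
```

>>> {"api": "drive_tool", "payload": {
  "deltas": [
    {"hand": 0.05,"offset": [0,0,-0.07],"angular": [0,0,0]},
    {"hand": 0.05,"offset": [0,0,-0.14],"angular": [0,0,0]},
    {"hand": 0.05,"offset": [0,0,-0.14],"angular": [0,0,0]}
  ]
}}

```text
time: 11.12
tool_pos: [0.5159, -0.0117, 0.0841]
tcp_rot: [0.067, 3.11, 0.004]
wrist_force: [-4.0, 1.4, 21.4]
width: 0.188
```

```bash
python3 -c "
from h import *
avg(4)"
```

```text
t 11.325 pos [ 0.51592 -0.01168  0.08409] F [-3.99  0.37 21.48] sd [0.55 0.5  0.68] T [0.091 0.587 0.014] tilt -1.77 w 0.186
0 hingeM 3.809 0.1 hingeM 3.476 0.15 hingeM 3.31 0.2 hingeM 3.144
```

Bumpers are at ~15.7 N (about 21.5 N at the knob), which is mid-window. Sliding the bolt in stages.

>>> {"api": "drive_tool", "payload": {
  "deltas": [
    {"hand": 0.05,"offset": [0.01,0.2,0],"angular": [0,0,0]},
    {"hand": 0.05,"offset": [0.02,0.4,0],"angular": [0,0,0]},
    {"hand": 0.05,"offset": [0.03,0.6,0],"angular": [0,0,0]},
    {"hand": 0.05,"offset": [0.03,0.8,0],"angular": [0,0,0]}
  ]
}}

```text
time: 11.82
tool_pos: [0.5162, -0.0042, 0.0841]
tcp_rot: [0.067, 3.11, 0.002]
wrist_force: [-3.7, -1.5, 21.2]
width: 0.193
```

>>> {"api": "drive_tool", "payload": {
  "deltas": [
    {"hand": 0.05,"offset": [0.01,0.2,0],"angular": [0,0,0]},
    {"hand": 0.05,"offset": [0.02,0.4,0],"angular": [0,0,0]},
    {"hand": 0.05,"offset": [0.03,0.6,0],"angular": [0,0,0]},
    {"hand": 0.05,"offset": [0.03,0.8,0],"angular": [0,0,0]}
  ]
}}

```text
time: 12.32
tool_pos: [0.5165, 0.0038, 0.0841]
tcp_rot: [0.067, 3.11, 0.002]
wrist_force: [-4.0, -1.1, 20.0]
width: 0.19
```

```bash
python3 -c "
from h import *
avg(3)"
```

```text
t 12.475 pos [0.51649 0.004   0.0841 ] F [-4.09 -0.44 21.75] sd [0.28 0.69 0.18] T [-0.151  0.569 -0.022] tilt -1.77 w 0.187
0 hingeM 3.817 0.1 hingeM 3.475 0.15 hingeM 3.304 0.2 hingeM 3.133
```

>>> {"api": "drive_tool", "payload": {
  "deltas": [
    {"hand": 0.05,"offset": [0.01,0.1,0],"angular": [0,0,0]},
    {"hand": 0.05,"offset": [0.01,0.2,0],"angular": [0,0,0]},
    {"hand": 0.05,"offset": [0.01,0.3,0],"angular": [0,0,0]},
    {"hand": 0.05,"offset": [0.02,0.4,0],"angular": [0,0,0]}
  ]
}}

```text
time: 12.98
tool_pos: [0.5166, 0.0078, 0.0841]
tcp_rot: [0.067, 3.11, 0.002]
wrist_force: [-4.1, -1.9, 20.7]
width: 0.194
```

>>> {"api": "drive_tool", "payload": {
  "deltas": [
    {"hand": 0.05,"offset": [0.01,0.1,0],"angular": [0,0,0]},
    {"hand": 0.05,"offset": [0.01,0.2,0],"angular": [0,0,0]},
    {"hand": 0.05,"offset": [0.01,0.3,0],"angular": [0,0,0]}
  ]
}}

```text
time: 13.35
tool_pos: [0.5167, 0.0094, 0.0841]
tcp_rot: [0.065, 3.11, -0.002]
wrist_force: [-4.1, -8.9, 21.4]
width: 0.191
```

>>> {"api": "drive_tool", "payload": {
  "deltas": [
    {"hand": 0.05,"offset": [0,0.1,0],"angular": [0,0,0]},
    {"hand": 0.05,"offset": [0,0.1,0],"angular": [0,0,0]}
  ]
}}

```text
time: 13.6
tool_pos: [0.5167, 0.0095, 0.0841]
tcp_rot: [0.065, 3.11, -0.004]
wrist_force: [-5.1, -11.5, 20.7]
width: 0.192
```

>>> {"api": "drive_tool", "payload": {
  "deltas": [
    {"hand": 0.05,"offset": [0,-0.1,0.15],"angular": [0,0,0]},
    {"hand": 0.05,"offset": [0,-0.2,0.3],"angular": [0,0,0]},
    {"hand": 0.05,"offset": [0,-0.2,0.3],"angular": [0,0,0]}
  ]
}}

```text
time: 13.98
tool_pos: [0.5167, 0.0094, 0.0851]
tcp_rot: [0.067, 3.11, 0.002]
wrist_force: [1.9, -4.4, 8.5]
width: 0.189
```

>>> {"api": "drive_tool", "payload": {
  "deltas": [
    {"hand": 0.05,"offset": [0,-0.05,0.1],"angular": [0,0,0]},
    {"hand": 0.3,"offset": [0,-0.05,0.1],"angular": [0,0,0]},
    {"hand": 0.5,"offset": [0,-0.05,0.1],"angular": [0,0,0]},
    {"hand": 0.5,"offset": [0,-0.05,0.1],"angular": [0,0,0]},
    {"hand": 0.5,"offset": [0,-0.05,0.1],"angular": [0,0,0]}
  ]
}}

```text
time: 14.6
tool_pos: [0.5163, 0.0099, 0.0853]
tcp_rot: [0.067, 3.111, 0.004]
wrist_force: [0.4, 0.5, 0.6]
width: 0.498
```

>>> {"api": "drive_tool", "payload": {
  "deltas": [
    {"hand": 0.5,"offset": [0,0,2],"angular": [0,1.8,0]},
    {"hand": 0.5,"offset": [0,0,5],"angular": [0,1.8,0]},
    {"hand": 0.5,"offset": [0,0,10],"angular": [0,1.8,0]},
    {"hand": 0.88,"offset": [-3,10,13],"angular": [0,1.8,0]},
    {"hand": 0.88,"offset": [-5.3,16,13],"angular": [0,1.8,0]},
    {"hand": 0.88,"offset": [-5.3,22,13],"angular": [0,1.8,0]},
    {"hand": 0.88,"offset": [-5.3,22,13],"angular": [0,1.8,0]}
  ]
}}

```text
time: 15.48
tool_pos: [0.4632, 0.2321, 0.2163]
tcp_rot: [0.066, 3.14, 0.004]
wrist_force: [0.4, -0.4, -0.1]
width: 0.884
```

Run:
```python
from h import *
s=shot('side','s4.png');t=shot('top','t4.png');st=bot.read_state();print(st['time'],st['tool_pos'],st['tcp_rot'],st['wrist_force'],st['width'])
a=s['frame'][160:260,265:365];b=t['frame'][150:240,280:370]
cv2.imwrite('pics/c5.png',np.hstack([cv2.resize(a,(400,400),interpolation=3),cv2.resize(b,(400,400),interpolation=3)]))
```

```text
15.575 [0.46316029 0.23351864 0.21626071] [0.06098784 3.14043311 0.00560715] [-0.26927019 -0.43446514  0.2309191 ] 0.879652476301455
```

View pics/c5.png

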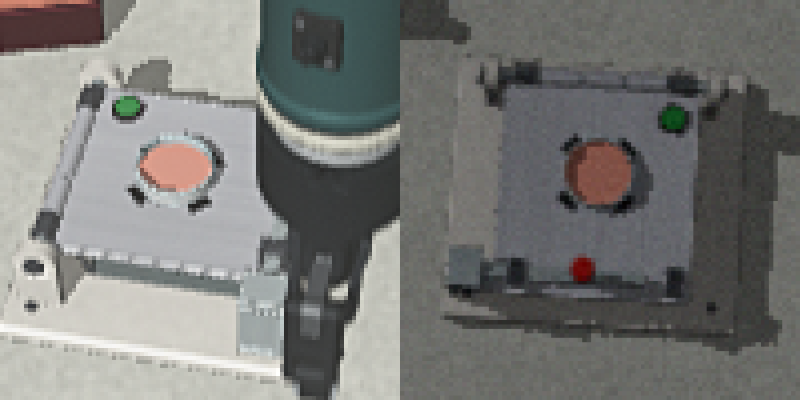

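The platform stays level by itself. The knob has moved left to crop(583,270), the nose is at the keeper, and the dish is at top crop(600,173). Next, over the lid and refine both positions.

>>> {"api": "drive_tool", "payload": {
  "deltas": [
    {"hand": 0.88,"offset": [0,6,-4],"angular": [0,0,0]},
    {"hand": 0.88,"offset": [0,8.4,-9],"angular": [0,0,0]},
    {"hand": 0.88,"offset": [0,8.4,-14],"angular": [0,0,0]},
    {"hand": 0.88,"offset": [0,8.4,-14],"angular": [0,0,0]},
    {"hand": 0.88,"offset": [0,8.4,-14],"angular": [0,0,0]}
  ]
}}

```text
time: 16.2
tool_pos: [0.4651, 0.3136, 0.0772]
tcp_rot: [0.069, 3.139, 0.004]
wrist_force: [1.0, -0.1, 0.4]
width: 0.881
```

Run:
```python
from h import *
s,t=shot('side','s5.png'),load('t4.png')
r={}
for n,f,(x0,y0,x1,y1) in(('top',t,(310,175,345,205)),('side',s,(290,190,330,215))):
    c=f['frame'][y0:y1,x0:x1].astype(int); m=((c[...,2]-c[...,0])>(25 if n=='top' else 45)).astype(np.uint8)
    k,l,st,ce=cv2.connectedComponentsWithStats(m); i=1+st[1:,4].argmax(); r[n]=ce[i]+[x0,y0]; print(n,st[i],r[n],onz(f,r[n],.075))
print(tri(t,r['top'],s,r['side']))
# knob/keeper for bolt travel
h=cv2.cvtColor(t['frame'],cv2.COLOR_BGR2HSV);m=((h[...,0]<8)|(h[...,0]>172))&(h[...,1]>170)&(h[...,2]>50); ys,xs=np.nonzero(m[200:220,310:340]);print('knob',onz(t,(xs.mean()+310,ys.mean()+200),.112))
st=bot.read_state();print(st['time'],st['tool_pos'],Ro.from_rotvec(st['tcp_rot']).as_matrix()[:,2].round(4))
a=s['frame'][255:375,270:430];cv2.imwrite('pics/c6.png',cv2.resize(a,None,fx=4,fy=4,interpolation=3))
```

```text
top [  7   7  15  14 163] [324.24539877 188.40490798] [5.93776656e-01 4.13681835e-04 7.50000000e-02]
side [10  6 12 12 79] [305.03797468 202.01265823] [0.60293382 0.00406947 0.075     ]
(array([5.99536840e-01, 2.41766440e-04, 6.95316559e-02]), np.float64(0.008886559205575207))
knob [0.51308706 0.01121142 0.112     ]
16.25 [0.46593409 0.31415221 0.07834757] [ 0.0037  0.0036 -1.    ]
```

View pics/c6.png

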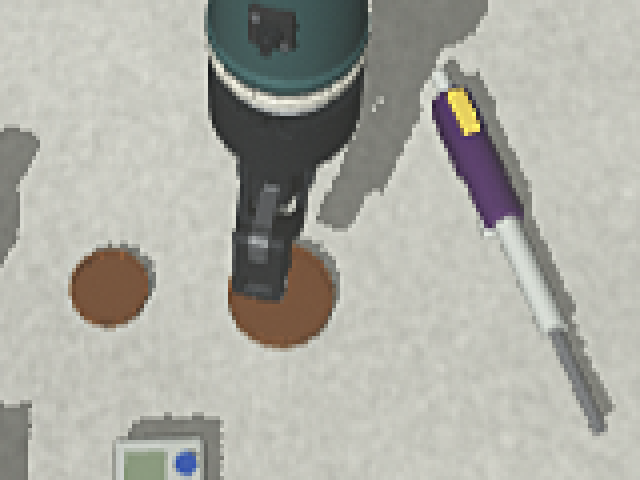

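The gripper is over the large lid (side crop(282,295)); the small lids and the pipette are clear of the jaws. Lowering.

>>> {"api": "drive_tool", "payload": {
  "deltas": [
    {"hand": 0.88,"offset": [-0.2,0.35,-3],"angular": [0,0,0]},
    {"hand": 0.88,"offset": [-0.2,0.35,-6],"angular": [0,0,0]},
    {"hand": 0.88,"offset": [-0.2,0.35,-7.3],"angular": [0,0,0]},
    {"hand": 0.88,"offset": [-0.2,0.35,-7.3],"angular": [0,0,0]},
    {"hand": 0.88,"offset": [-0.2,0.35,-7.3],"angular": [0,0,0]}
  ]
}}

```text
time: 16.88
tool_pos: [0.4635, 0.318, 0.0046]
tcp_rot: [0.069, 3.138, 0.005]
wrist_force: [0.5, 0.3, 0.3]
width: 0.88
```

>>> {"api": "drive_tool", "payload": {
  "deltas": [
    {"hand": 0.88,"offset": [0,0,-0.7],"angular": [0,0,0]},
    {"hand": 0.88,"offset": [0,0,-0.8],"angular": [0,0,0]},
    {"hand": 0.8,"offset": [0,0,-0.8],"angular": [0,0,0]},
    {"hand": 0.6,"offset": [0,0,-0.8],"angular": [0,0,0]},
    {"hand": 0.6,"offset": [0,0,-0.8],"angular": [0,0,0]},
    {"hand": 0.6,"offset": [0,0,-0.8],"angular": [0,0,0]}
  ],
  "force": 25
}}

```text
time: 17.62
tool_pos: [0.4622, 0.3174, -0.0049]
tcp_rot: [0.068, 3.14, 0.003]
wrist_force: [0.3, -0.8, 3.4]
width: 0.703
```

>>> {"api": "drive_tool", "payload": {
  "deltas": [
    {"hand": 0.6,"offset": [0,0,0.5],"angular": [0,0,0]},
    {"hand": 0.6,"offset": [0,0,3],"angular": [0,0,0]},
    {"hand": 0.6,"offset": [0,0,7],"angular": [0,0,0]},
    {"hand": 0.6,"offset": [0,0,12],"angular": [0,0,0]},
    {"hand": 0.6,"offset": [0,0,15],"angular": [0,0,0]},
    {"hand": 0.6,"offset": [0,0,15],"angular": [0,0,0]}
  ]
}}

```text
time: 18.38
tool_pos: [0.4641, 0.3186, 0.1483]
tcp_rot: [0.068, 3.135, 0.009]
wrist_force: [0.1, 0.7, 0.2]
width: 0.707
```

Run:
```python
from h import *
s=shot('side','s6.png');t=load('t4.png')
st=bot.read_state();print(st['time'],st['tool_pos'],st['wrist_force'],st['width'])
f=s;x0,y0,x1,y1=290,185,330,220
c=f['frame'][y0:y1,x0:x1].astype(int);m=((c[...,2]-c[...,0])>25).astype(np.uint8)
k,l,q,ce=cv2.connectedComponentsWithStats(m);i=1+q[1:,4].argmax();p=ce[i]+[x0,y0];print(q[i],p,onz(f,p,.07),tri(t,(324.25,188.4),f,p))
cv2.imwrite('pics/c7.png',np.hstack([cv2.resize(f['frame'][170:250,265:345],(400,400),interpolation=3),cv2.resize(f['frame'][200:320,270:390],(400,400),interpolation=3)]))
```

```text
18.425 [0.46267442 0.31769374 0.14601972] [-0.14892186 -0.49319875 -1.34361202] 0.7024911176216377
[ 10  11  18  12 168] [308.5297619  201.30952381] [ 0.59501728 -0.0042541   0.07      ] (array([5.93839106e-01, 4.00754808e-04, 7.53343659e-02]), np.float64(0.00023265923107481518))
```

View pics/c7.png

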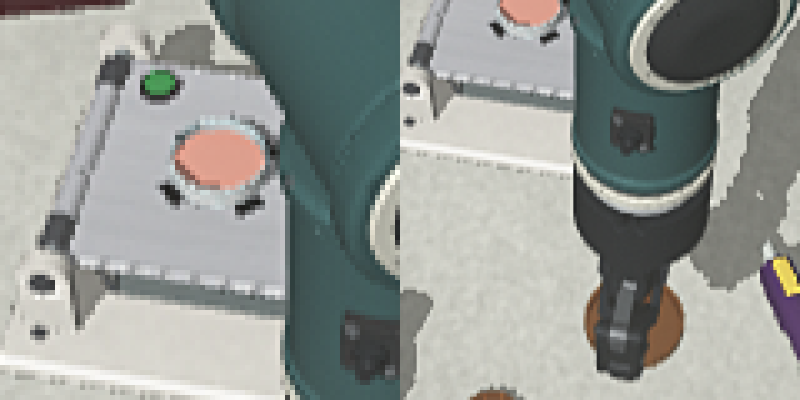

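The lid is held level between the fingers (crop(635,320)), and the dish centre triangulates to (0.594, 0.000). Carrying it over at height.

>>> {"api": "drive_tool", "payload": {
  "deltas": [
    {"hand": 0.6,"offset": [1.6,-4,0],"angular": [0,0,0]},
    {"hand": 0.6,"offset": [3.7,-9,0],"angular": [0,0,0]},
    {"hand": 0.6,"offset": [5.8,-14,0],"angular": [0,0,0]},
    {"hand": 0.6,"offset": [7.9,-19,0],"angular": [0,0,0]},
    {"hand": 0.6,"offset": [9.9,-24,0],"angular": [0,0,0]},
    {"hand": 0.6,"offset": [11.9,-29,0],"angular": [0,0,0]},
    {"hand": 0.6,"offset": [13.1,-31.8,-0.5],"angular": [0,0,0]},
    {"hand": 0.6,"offset": [13.1,-31.8,-1],"angular": [0,0,0]}
  ]
}}

```text
time: 19.42
tool_pos: [0.5922, -0.0028, 0.1322]
tcp_rot: [-0.074, -3.137, -0.002]
wrist_force: [0.0, 0.1, -1.2]
width: 0.705
```

>>> {"api": "drive_tool", "payload": {
  "deltas": [
    {"hand": 0.6,"offset": [0,0,-1],"angular": [0,0,0]},
    {"hand": 0.6,"offset": [0,0,-2],"angular": [0,0,0]},
    {"hand": 0.6,"offset": [0,0,-3],"angular": [0,0,0]},
    {"hand": 0.6,"offset": [0,0,-3],"angular": [0,0,0]},
    {"hand": 0.6,"offset": [0,0,-3],"angular": [0,0,0]}
  ]
}}

```text
time: 20.05
tool_pos: [0.5932, -0.0004, 0.105]
tcp_rot: [0.067, 3.14, 0.003]
wrist_force: [0.6, 0.7, -0.1]
width: 0.703
```

Run:
```python
from h import *
s=shot('side','s7.png');st=bot.read_state();print(st['time'],st['tool_pos'],Ro.from_rotvec(st['tcp_rot']).as_matrix()[:,2].round(4),st['wrist_force'],st['width'])
p=st['tool_pos']
a=cv2.resize(s['frame'][165:245,270:350],(560,560),interpolation=3)
def ring(c,r,col):
    th=np.linspace(0,2*np.pi,60);P=np.c_[c[0]+r*np.cos(th),c[1]+r*np.sin(th),0*th+c[2]]
    q=(proj(s,P)-[270,165])*7; cv2.polylines(a,[np.int32(q)],True,col,1)
b=a.copy()
ring(p+[0.0005,0,.0149],.031,(0,255,0)); ring((.594,-.0003,.080),.027,(255,0,0))
cv2.imwrite('pics/c8.png',a)
```

```text
20.1 [ 5.93380029e-01 -4.80334324e-04  1.05287620e-01] [ 0.0012  0.0017 -1.    ] [ 0.46135554 -0.29069743  0.08706916] 0.7050504154585544
```

View pics/c8.png

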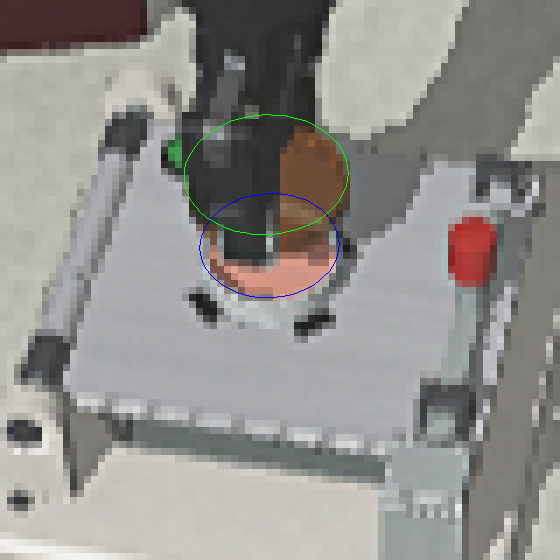

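Side view: the predicted lid ring and dish-rim ring (blue) match the picture, the knob is home at (470,250) and the bolt is under the keeper. Lowering gently.

>>> {"api": "drive_tool", "payload": {
  "deltas": [
    {"hand": 0.6,"offset": [0,0,-1],"angular": [0,0,0]},
    {"hand": 0.6,"offset": [0,0,-1.8],"angular": [0,0,0]},
    {"hand": 0.6,"offset": [0,0,-2.3],"angular": [0,0,0]},
    {"hand": 0.6,"offset": [0,0,-2.5],"angular": [0,0,0]},
    {"hand": 0.6,"offset": [0,0,-2.5],"angular": [0,0,0]}
  ]
}}

```text
time: 20.72
tool_pos: [0.5929, -0.0008, 0.0796]
tcp_rot: [-0.068, -3.141, -0.003]
wrist_force: [-0.1, 0.4, -0.6]
width: 0.703
```

>>> {"api": "drive_tool", "payload": {
  "deltas": [
    {"hand": 0.6,"offset": [0,0,-0.1],"angular": [0,0,0]},
    {"hand": 0.6,"offset": [0,0,-0.2],"angular": [0,0,0]},
    {"hand": 0.6,"offset": [0,0,-0.3],"angular": [0,0,0]},
    {"hand": 0.6,"offset": [0,0,-0.4],"angular": [0,0,0]}
  ]
}}

```text
time: 21.22
tool_pos: [0.593, -0.0007, 0.0758]
tcp_rot: [0.068, 3.14, 0.003]
wrist_force: [-0.5, -0.2, -0.6]
width: 0.707
```

>>> {"api": "drive_tool", "payload": {
  "deltas": [
    {"hand": 0.6,"offset": [0,0,-0.1],"angular": [0,0,0]},
    {"hand": 0.6,"offset": [0,0,-0.2],"angular": [0,0,0]}
  ]
}}

```text
time: 21.48
tool_pos: [0.593, -0.0007, 0.0737]
tcp_rot: [0.068, 3.141, 0.003]
wrist_force: [-0.1, -0.0, -0.5]
width: 0.703
```

>>> {"api": "drive_tool", "payload": {
  "deltas": [
    {"hand": 0.6,"offset": [0,0,-0.1],"angular": [0,0,0]},
    {"hand": 0.6,"offset": [0,0,-0.2],"angular": [0,0,0]}
  ]
}}

```text
time: 21.72
tool_pos: [0.593, -0.0007, 0.0717]
tcp_rot: [0.068, 3.141, 0.003]
wrist_force: [-0.7, 0.5, -0.6]
width: 0.706
```

>>> {"api": "drive_tool", "payload": {
  "deltas": [
    {"hand": 0.6,"offset": [0,0,-0.1],"angular": [0,0,0]},
    {"hand": 0.6,"offset": [0,0,-0.2],"angular": [0,0,0]}
  ]
}}

```text
time: 21.98
tool_pos: [0.593, -0.0007, 0.0697]
tcp_rot: [0.068, 3.141, 0.003]
wrist_force: [0.3, -0.1, 0.4]
width: 0.705
```

>>> {"api": "drive_tool", "payload": {
  "deltas": [
    {"hand": 0.6,"offset": [0,0,-0.1],"angular": [0,0,0]}
  ]
}}

```text
time: 22.1
tool_pos: [0.593, -0.0007, 0.0687]
tcp_rot: [0.068, 3.141, 0.003]
wrist_force: [1.1, -0.3, 0.6]
width: 0.7
```

>>> {"api": "drive_tool", "payload": {
  "deltas": [
    {"hand": 0.6,"offset": [0,0,-0.1],"angular": [0,0,0]}
  ]
}}

```text
time: 22.22
tool_pos: [0.593, -0.0007, 0.0677]
tcp_rot: [0.068, 3.141, 0.003]
wrist_force: [0.4, -0.7, -0.9]
width: 0.702
```

>>> {"api": "drive_tool", "payload": {
  "deltas": [
    {"hand": 0.6,"offset": [0,0,-0.05],"angular": [0,0,0]}
  ]
}}

```text
time: 22.35
tool_pos: [0.5929, -0.0007, 0.0672]
tcp_rot: [0.068, 3.141, 0.003]
wrist_force: [-0.9, 0.5, -0.7]
width: 0.703
```

Past the rim height without contact, so the lid has engaged. Continuing to the seat.

>>> {"api": "drive_tool", "payload": {
  "deltas": [
    {"hand": 0.6,"offset": [0,0,-0.05],"angular": [0,0,0]}
  ]
}}

```text
time: 22.48
tool_pos: [0.593, -0.0007, 0.0668]
tcp_rot: [0.068, 3.14, 0.003]
wrist_force: [0.6, -0.0, 0.5]
width: 0.705
```

>>> {"api": "drive_tool", "payload": {
  "deltas": [
    {"hand": 0.6,"offset": [0,0,-0.05],"angular": [0,0,0]}
  ]
}}

```text
time: 22.6
tool_pos: [0.593, -0.0007, 0.0663]
tcp_rot: [0.068, 3.14, 0.003]
wrist_force: [0.1, 0.3, 1.0]
width: 0.705
```

>>> {"api": "drive_tool", "payload": {
  "deltas": [
    {"hand": 0.6,"offset": [0,0,-0.05],"angular": [0,0,0]}
  ]
}}

```text
time: 22.72
tool_pos: [0.5931, -0.0007, 0.0661]
tcp_rot: [0.068, 3.14, 0.003]
wrist_force: [-1.3, -0.6, 4.5]
width: 0.707
```

>>> {"api": "drive_tool", "payload": {
  "deltas": [
    {"hand": 0.6,"offset": [0,0,-0.05],"angular": [0,0,0]}
  ]
}}

```text
time: 22.85
tool_pos: [0.5931, -0.0007, 0.066]
tcp_rot: [0.068, 3.14, 0.003]
wrist_force: [-2.5, 0.3, 7.0]
width: 0.706
```

Seated at z ≈ 0.066 (predicted 0.067). I'll ease off, release and retreat.

>>> {"api": "drive_tool", "payload": {
  "deltas": [
    {"hand": 0.6,"offset": [0,0,0.08],"angular": [0,0,0]},
    {"hand": 0.74,"offset": [0,0,0.08],"angular": [0,0,0]},
    {"hand": 0.8,"offset": [0,0,0.08],"angular": [0,0,0]},
    {"hand": 0.86,"offset": [0,0,0.08],"angular": [0,0,0]},
    {"hand": 0.88,"offset": [0,0,0.08],"angular": [0,0,0]}
  ]
}}

```text
time: 23.48
tool_pos: [0.5929, -0.0007, 0.066]
tcp_rot: [0.068, 3.141, 0.003]
wrist_force: [-0.5, 0.6, 0.2]
width: 0.88
```

>>> {"api": "drive_tool", "payload": {
  "deltas": [
    {"hand": 0.88,"offset": [0,0,1],"angular": [0,0,0]},
    {"hand": 0.88,"offset": [0,0,3],"angular": [0,0,0]},
    {"hand": 0.88,"offset": [0,0,7],"angular": [0,0,0]},
    {"hand": 0.88,"offset": [0,0,13],"angular": [0,0,0]},
    {"hand": 0.88,"offset": [-5,6,13],"angular": [0,0,0]},
    {"hand": 0.88,"offset": [-10,12,13],"angular": [0,0,0]},
    {"hand": 0.88,"offset": [-13,18,13],"angular": [0,0,0]},
    {"hand": 0.88,"offset": [-14,24,13],"angular": [0,0,0]}
  ]
}}

```text
time: 24.48
tool_pos: [0.4615, 0.2099, 0.1983]
tcp_rot: [0.07, 3.138, 0.004]
wrist_force: [1.1, -0.7, 0.4]
width: 0.88
```

>>> {"api": "drive_tool", "payload": {
  "deltas": [
    {"hand": 0.88,"offset": [-2,5,0],"angular": [0,0,0]},
    {"hand": 0.88,"offset": [-4,10,0],"angular": [0,0,0]},
    {"hand": 0.88,"offset": [-6,15,0],"angular": [0,0,0]},
    {"hand": 0.88,"offset": [-6,15,0],"angular": [0,0,0]}
  ]
}}

```text
time: 24.98
tool_pos: [0.4014, 0.3621, 0.1982]
tcp_rot: [0.06, 3.139, 0.007]
wrist_force: [0.2, 0.2, 0.9]
width: 0.879
```

Run:
```python
from h import *
s=shot('side','s9.png');t=shot('top','t9.png');st=bot.read_state();print(st['time'],st['tool_pos'],st['wrist_force'])
a=s['frame'][165:245,270:350];b=t['frame'][150:240,280:370]
cv2.imwrite('pics/c9.png',np.hstack([cv2.resize(a,(400,400),interpolation=3),cv2.resize(b,(400,400),interpolation=3)]))
```

```text
25.075 [0.40251842 0.35925527 0.19745194] [ 0.98140379  0.46495003 -0.20659509]
```

View pics/c9.png

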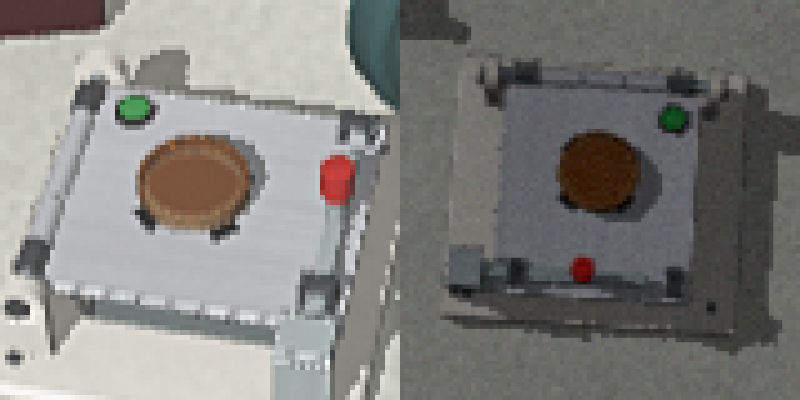

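The lid sits level and concentric on the dish (side crop(195,182), top crop(598,170)), the knob is home and the bolt is under the keeper. Handing in.

```bash
python3 -c "
from h import *
print(bot.finish_job())"
```

```text
the job is handed in; nothing more can be done
None
```

The platform is bolted down, the amber lid is on the dish, and the job was handed in at about 25 s of the 69 s allowed; no verdict was reported.

- **Pressing down:** I gripped the red knob and lowered it until the bumpers touched. I held it at about 21.5 N at the knob, which I estimate as 15–16 N on the bumpers, inside the 12–20 N window.
- **Bolt:** It slid about 21 mm, until it pushed back with over 10 N and moved no further, so I took that as the end stop. After release, the pictures showed the platform holding by itself with the bolt under the keeper.
- **Lid:** I set the largest amber lid over the dish without touching the rim. It met its seat at a tool height of 66 mm (about 67 mm expected), with a brief push of about 7 N before I eased off and let go. The last pictures show it centred and flat.
- **Bystanders:** I moved nothing else knowingly, but I only checked close-ups of the stand at the end, not the whole bench.

**Checks that disagreed:**
- **Forces early in the press:** These read lower than the stated 5–7 N. I put this down to twist in the grip, so I relied on the sharp rise at bumper contact and the roughly 1.3 mm of travel after it.
- **Tool tilt:** It read about -1.8° at the end of the press, because the knob had turned slightly in the grip. That makes the tool angle no check on level, and I did not measure the platform's level directly.

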